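# Seat the burner's tulip finial, ease it off a quarter turn and hold it

### The job

Screw the brass tulip finial on the incense burner's lid clockwise until it bottoms out, then back it off a quarter turn (90 degrees), so that the pierced lid is left free to swivel, and stay there gripping the finial while the thread-locking resin grabs: finish with the finial still held in the gripper, and do not let go. Leave the lidded cup, the tongs, the spare finial and the small white bowl where they are.

Things in the scene. Friction and masses are not known exactly. Their poses are not given: they have to be found in the camera images.
- burner: Copper incense burner with a pierced domed lid, 98 mm across, on a 120 mm square, 14 mm thick wooden board screwed to the shelf: it does not move. Origin: centre of the board's underside, z up. A side handle (to 123 mm from the axis, 46 to 70 mm above the shelf) points along its +x. The lid's top is a 28 mm wide flat 100 mm above the shelf; the dome falls away around it.
- finial_grip (a point): Centre of the flat tulip of the upright brass finial on the burner's axis: 36 mm wide along point x, 12 mm thick along point y (grip across these), 13 mm above and below this point; petal tips to 23 mm above. Under it a 12 mm neck, then a 20 mm collar with its foot 27 mm below. Turns and rises with the finial: 127 mm above the shelf when home, 1 mm more per rad unscrewed.
- finial (a joint): Turn of the finial on its captive right-hand thread (6 mm a turn), rad: 0 = bottomed out on a solid stop, collar flat on the lid; grows as it is unscrewed (counter-clockwise from above), to 6.2. Starts at 2.2 to 4.4. At 0 and every half turn the tulip's wide direction (point x) lies along the burner's handle. Takes about 0.04 N m to turn; stays where left.
- cup_center (a point): Centre (45 mm up) of the loose lidded copper measuring cup, 80 mm across and 102 mm high to the top of its round ball knob, with a side handle reaching 66 mm from its axis. Bystander; it may stand left or right, changing places with the burner.
- tongs_center (a point): Pivot of a pair of blackened iron tongs lying on the shelf, 250 mm long along x, 14 mm high. Bystander.
- casting_center (a point): A spare, loose tulip finial lying flat on the shelf, 52 x 36 x 12 mm; the point is at its neck end of the flat part, 6 mm up. Bystander, not to be used.
- dish_in (a point): Inner floor of a loose small white bowl, 56 mm across and 24 mm high. Bystander.
Things that resemble listed ones, but are neither listed nor needed, are in the scene too. Leave any purple or turquoise look-alike of the burner alone.

How it is judged:
On the way, in this order (a step that is already met when the one before it is completed fails the run):
1. the finial is screwed down until it bottoms out (value of joint finial below 0.12 rad), for 0.1 s.
2. the finial is backed off a quarter turn and gripped there (value of joint finial between 1.27 and 1.87 rad and contact force between the fingers and finial above 2 N and distance between the grasp point and finial_grip below 0.035 m), for 0.3 s.
At the end, for the whole second after the job is handed in: After bottoming out (within 0.12 rad), the finial stands still 1.27 to 1.87 rad from home (90 degrees, give or take 17), still gripped: over 2 N from the fingers, grasp point within 35 mm of finial_grip. Cup, tongs, spare finial and small bowl within 30 mm of where they began (all of step 2 and velocity of joint finial between -0.1 and 0.1 rad/s and distance of each of cup_center, tongs_center, casting_center, dish_in from where it was at the start of the episode below 0.03 m); the arm keeps its last pose, push and grip.
It fails at once if a bystander (cup, tongs, spare finial, small bowl) is pushed 30 mm or more out of place (distance of any of cup_center, tongs_center, casting_center, dish_in from where it was at the start of the episode above 0.03 m).
It fails at once if the cup is tipped (angle between cup_center's own z axis and vertical above 0.5 rad).
It also fails if it takes over 64 s, if anything falls off the work surface, if the arm or the gripper's body presses on something with over 40 N, if the wrist force passes 120 N, or if a joint passes its speed limit or range.

### The arm

A 7-joint arm with a two-finger parallel gripper is mounted at the origin on the work surface. World frame = base frame: x ahead of the robot, y to its left, z up, the work surface at z = 0. Lengths are in m, angles in rad, forces in N, time in s.
With the tool pointing down it reaches from about 0.425 to 0.925 m from the base axis. Payload 6.8 kg.
Tool frame: the origin (TCP) lies between the finger pads; the fingertips stand 14 mm ahead of it and the grasp point (between the pads) lies 5 mm behind it; z points along the fingers, y is the direction in which the jaws open and shut (so a half turn about z gives the same grasp; the last joint's range is limited). The gripper opens to 85 mm and grips with 20 to 120 N. Pads are 22 mm wide; open, the fingers measure 114 mm over their backs; the gripper's body (76 mm by 85 mm) begins 54 mm behind the grasp point. The pads swing forward as they close: fully open they stand 13 mm farther back than shut.
Start: joints at [1.001, 0.477, 0.022, 1.555, -0.011, 1.109, -0.083], TCP at [0.301, -0.604, 0.22] pointing down, gripper open.
Joint ranges: [-2.96, 2.96], [-0.34, 2.1], [-1.41, 1.46], [0.24, 2.44], [-1.37, 4.51], [0.17, 1.92], [-2.96, 2.96]. Speed limits (rad/s): [2.39, 2.39, 3.14, 3.14, 3.14, 3.14, 3.14].

### API

Orientations are given as a unit quaternion [w, x, y, z].
In Python, from station import bot gives the robot as it stands.
- The arm moves only by the shell command python3 -m crank 'ROWS' [FORCE]. ROWS is JSON, a list of rows, each a list of 3 entries, a list of its own where there are three numbers: the shift along the tool's x, y, z in m, then the turn, a rotation vector about the tool's x, y, z in degrees, then the finger opening in m, from 0 to 0.0854. A call has 1 to 10 rows; each row shifts and turns the commanded pose from where the row before left it, along the tool's axes as they then stand; what a row does not reach is not made up. A row lasts 1/8 s, in which the tool goes at most 62.5 mm and 10.7 degrees, less where a joint would pass 70% of its speed; a pose out of reach is approached as far as the arm can. A call is refused whole if a number of a shift passes 0.0625 or a number of a turn 10.7, either way. A call with a gripper value outside its range is refused whole. The fingers move at their own pace and stop on an object; FORCE is the grip in N (left out, the last holds). Time passes only in rows, so rows that do not move let the fingers close. It gives the time, the measured TCP pose, the force and the opening at its end, in the units of the state.
- bot.get_obs(): the state, without advancing time (a new reading comes with each control period).
- bot.read_camera(name): name is "side" or "top"; returns (picture, depth): 480x640x3 uint8, red, green, blue; 480x640 float32, m along the optical axis (not along the pixel's ray), 0 where there is no reading.
- bot.calibration(name): a dict with "fx", "fy", "cx", "cy" (pixels), "D" ([k1, k2, p1, p2, k3] as OpenCV has them; the pictures are not rectified), "extrinsics" (4x4, takes a point from camera to world coordinates). Camera axes: x right, y down, z forward; pixel columns grow to the right and rows downward; lengths in m; the calibration is good to about 2 mm. A picture is of the moment at which its call begins. calibration takes no time and is no camera call.
- bot.hand_in(): hands the job in, once; it reports no verdict.
The state is a dict: "t": time; "q": joint angles; "joint_vel": joint speeds; "joint_torque": joint torques, N m; "eef_pos": TCP position; "tool_rot": TCP orientation; "contact_force": force on the tool from outside, world axes, zero at the start; "torque": the same for the moment, N m; "gripper_width": opening from 0.0 (shut) to 1.0 (fully open).
Only numpy, scipy, OpenCV 4.12 (cv2) and the standard library are available. Lean on these libraries where they do the work, as an engineer would, in place of code of your own. Each camera call takes 0.05 s, during which the arm holds its last target.

## Working session

There is one attempt and no reset: what is moved stays moved. The work goes in short steps, Python scripts to look and compute and a shell command to move; the robot and the scene stay as the last step left them, time stands still between calls to the robot, and variables do not carry over. Pictures are saved under pics/ and viewed, and the job is handed in when it is done.

```bash
mkdir -p pics; ls; python3 - <<'E'
from station import bot
import cv2,numpy as np
print(bot.get_obs())
for n in("side","top"):
    p,d=bot.read_camera(n); cv2.imwrite(f"pics/{n}0.png",p[:,:,::-1]); np.savez(f"pics/{n}0.npz",p=p,d=d); c=bot.calibration(n); print(n,c)
E
```

```text
pics
{'t': 0.0, 'q': array([ 1.0009053 ,  0.47780974,  0.02233324,  1.55643693, -0.01151318,
        1.10930235, -0.08309729]), 'joint_vel': array([ 0.00218982,  0.00058969,  0.00032226, -0.00159655,  0.00048789,
       -0.00081645, -0.00090226]), 'joint_torque': array([-9.05598990e-04, -5.96451187e+01,  1.60810813e+00, -2.81199950e+01,
        1.25837469e-02,  9.35324613e-03,  5.20702415e-06]), 'eef_pos': array([ 0.30046954, -0.60375651,  0.21852528]), 'tool_rot': array([-8.74092670e-04,  9.73458654e-01,  2.28861120e-01, -2.67883912e-04]), 'contact_force': array([-0.10303848,  0.1199255 , -0.55150739]), 'torque': array([-0.00848498, -0.06700808, -0.01339689]), 'gripper_width': 0.9988684944443779}
side {'fx': 485.2437553108201, 'fy': 485.2437553108201, 'cx': 320.7178583154469, 'cy': 244.36639362949788, 'D': array([-0.04668471,  0.        ,  0.        ,  0.        ,  0.        ]), 'extrinsics': array([[ 0.93680993, -0.23813728,  0.25627678,  0.23074745],
       [-0.34970814, -0.65746973,  0.66741125, -0.51821819],
       [ 0.00955872, -0.71485956, -0.69920271,  0.86143882],
       [ 0.        ,  0.        ,  0.        ,  1.        ]])}
top {'fx': 474.68669650539664, 'fy': 474.68669650539664, 'cx': 312.6566002326584, 'cy': 245.75297110435724, 'D': array([-0.12558505,  0.        ,  0.        ,  0.        ,  0.        ]), 'extrinsics': array([[-1.69962498e-02, -9.92176861e-01,  1.23677823e-01,
         3.41370711e-01],
       [-9.99854057e-01,  1.70796683e-02, -3.85822110e-04,
         1.97802865e-01],
       [-1.72957241e-03, -1.23666330e-01, -9.92322351e-01,
         1.24712053e+00],
       [ 0.00000000e+00,  0.00000000e+00,  0.00000000e+00,
         1.00000000e+00]])}
```

View pics/side0.png

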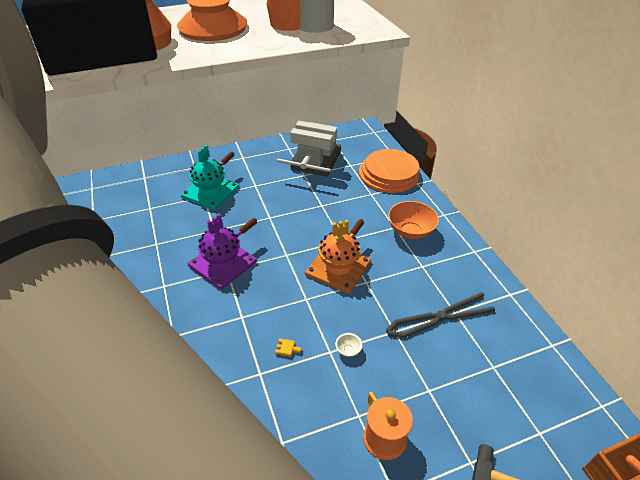

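View pics/top0.png

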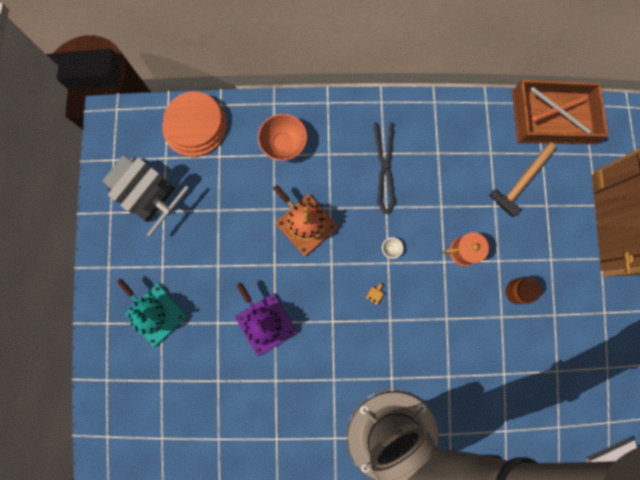

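The copper burner is at about (340,250) in the side view and (306,222) in the top view. Its handle points up and to the left in the top view. The tulip is at about (342,228) in the side view. Next I'll zoom in on both views.

```bash
python3 - <<'E'
import cv2,numpy as np
a=np.load("pics/top0.npz");b=np.load("pics/side0.npz")
A=cv2.resize(a['p'][170:270,256:356],(600,600),interpolation=cv2.INTER_CUBIC)
B=cv2.resize(b['p'][205:305,290:390],(600,600),interpolation=cv2.INTER_CUBIC)
cv2.imwrite("pics/ztop.png",A[:,:,::-1]);cv2.imwrite("pics/zside.png",B[:,:,::-1])
E
```

```text
(no output)
```

View pics/ztop.png

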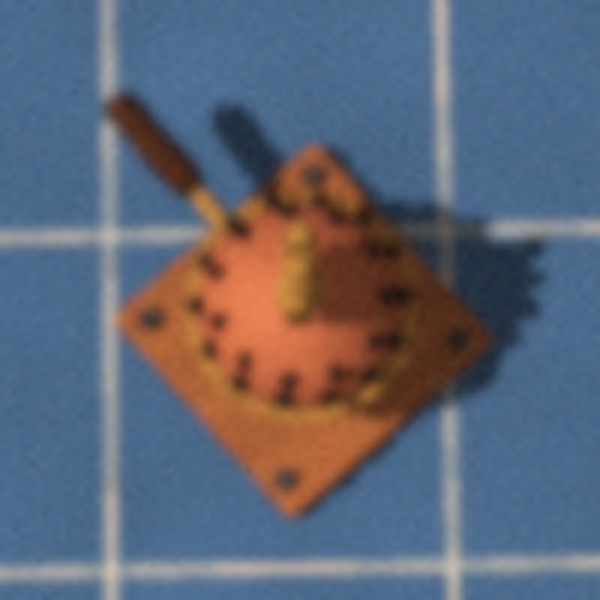

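View pics/zside.png

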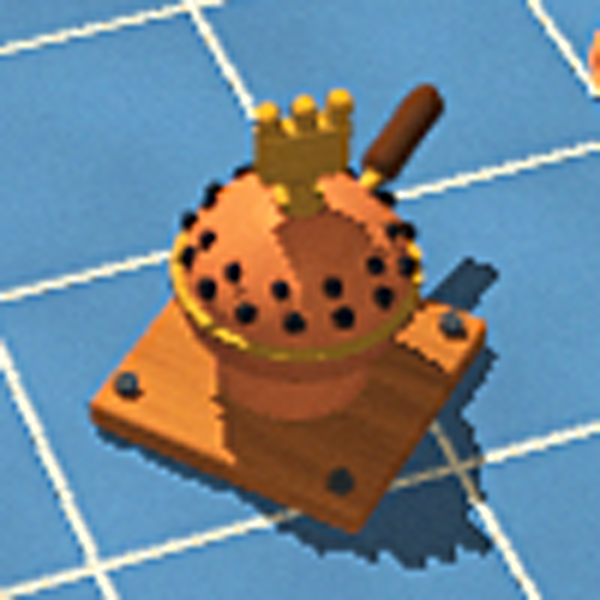

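In the zoomed views the tulip's petal row runs almost straight up the top picture, from (300,230) to (297,315). The board corners are clear. The side view shows the petal tips at (268,110), (303,105) and (341,97).

```bash
cat > h.py <<'E'
import cv2,numpy as np
from station import bot
def ray(n,px):
    c=bot.calibration(n);K=np.array([[c['fx'],0,c['cx']],[0,c['fy'],c['cy']],[0,0,1]])
    u=cv2.undistortPoints(np.array(px,float).reshape(-1,1,2),K,c['D']).reshape(-1,2)
    T=c['extrinsics'];return T[:3,3],np.c_[u,np.ones(len(u))]@T[:3,:3].T
def plane(n,px,z):
    o,d=ray(n,px);return o+d*((z-o[2])/d[:,2])[:,None]
def proj(n,P):
    c=bot.calibration(n);K=np.array([[c['fx'],0,c['cx']],[0,c['fy'],c['cy']],[0,0,1]])
    T=np.linalg.inv(c['extrinsics']);r,_=cv2.Rodrigues(T[:3,:3])
    return cv2.projectPoints(np.array(P,float).reshape(-1,3),r,T[:3,3],K,c['D'])[0].reshape(-1,2)
def zt(a):return (np.array(a,float)+.5)/6-.5+[256,170]
def zs(a):return (np.array(a,float)+.5)/6-.5+[290,205]
E
python3 - <<'E'
from h import *
np.set_printoptions(precision=4,suppress=True)
C=plane("top",zt([(315,145),(492,335),(295,517),(118,315)]),.014)
print(C,C.mean(0),[np.linalg.norm(C[i]-C[i-1]) for i in range(4)])
S=plane("side",zs([(92,408),(360,525),(487,325)]),.014);print(S,(S[0]+S[2])/2,np.linalg.norm(np.diff(S,axis=0),axis=1))
for k in range(4):
    e=C[k]-C[k-1];print(np.degrees(np.arctan2(e[1],e[0])))
e=S[1]-S[0];print('side edge',np.degrees(np.arctan2(e[1],e[0])))
H=plane("top",zt([(118,100),(205,205)]),.06);print(H,'hd',np.degrees(np.arctan2(*(H[0]-H[1])[1::-1])))
for z in(.15,.154):
  P=plane("top",zt([(300,230),(297,315)]),z);e=P[0]-P[1];print(z,P,P.mean(0),np.degrees(np.arctan2(e[1],e[0])))
  P=plane("side",zs([(268,110),(303,105),(341,97)]),z);e=P[2]-P[0];print(z,P,np.degrees(np.arctan2(e[1],e[0])),np.linalg.norm(e))
# triangulate from depth
d=np.load("pics/side0.npz")['d']
for p in zs([(303,135),(303,150),(270,150),(335,140)]):
    o,r=ray("side",[p]);print(p,o+r[0]*d[int(round(p[1])),int(round(p[0]))])
E
```

```text
[[0.6346 0.2071 0.014 ]
 [0.5479 0.1308 0.014 ]
 [0.4691 0.2184 0.014 ]
 [0.5597 0.2949 0.014 ]] [0.5528 0.2128 0.014 ] [np.float64(0.11539505517769694), np.float64(0.11549042546491692), np.float64(0.11783598084812887), np.float64(0.1185286946149601)]
[[0.4731 0.2143 0.014 ]
 [0.5488 0.1231 0.014 ]
 [0.6382 0.2025 0.014 ]] [0.5556 0.2084 0.014 ] [0.1185 0.1196]
-49.53173763926005
-138.6286435591971
131.9520186227083
40.187345291348045
side edge -50.29489525296026
[[0.6449 0.2908 0.06  ]
 [0.5983 0.254  0.06  ]] hd 38.30717771668342
0.15 [[0.5682 0.2125 0.15  ]
 [0.5343 0.2142 0.15  ]] [0.5512 0.2133 0.15  ] -2.838219730452481
0.15 [[0.543  0.2139 0.15  ]
 [0.5561 0.2121 0.15  ]
 [0.571  0.2114 0.15  ]] -5.032881963469749 0.02804573223162211
0.154 [[0.5673 0.2124 0.154 ]
 [0.5336 0.2141 0.154 ]] [0.5505 0.2133 0.154 ] -2.8382197304524905
0.154 [[0.5413 0.2098 0.154 ]
 [0.5543 0.208  0.154 ]
 [0.5691 0.2073 0.154 ]] -5.032881963469948 0.027888047656300274
[340.0833 227.0833] [0.555  0.2081 0.1389]
[340.0833 229.5833] [0.5541 0.2055 0.1339]
[334.5833 229.5833] [0.5441 0.213  0.1305]
[345.4167 227.9167] [0.5682 0.2083 0.1321]
```

Measurements:
- **Axis:** about (0.5545, 0.211).
- **Handle yaw:** about 40°.
- **Tulip wide direction:** about -4°, so the joint is at about 136° (2.37 rad), inside the stated range. The grip point is at about z 0.129.

I'll move over at a safe height.

```bash
python3 -m crank '[[[0.0295,-0.0308,-0.008],[0,0,0],0.0854],[[0.0295,-0.0308,-0.008],[0,0,0],0.0854],[[0.0295,-0.0308,-0.008],[0,0,0],0.0854],[[0.0295,-0.0308,-0.008],[0,0,0],0.0854],[[0.0295,-0.0308,0],[0,0,0],0.0854],[[0.0295,-0.0308,0],[0,0,0],0.0854],[[0.0295,-0.0308,0],[0,0,0],0.0854],[[0.0295,-0.0308,0],[0,0,0],0.0854],[[0.0295,-0.0308,0],[0,0,0],0.0854],[[0.0295,-0.0308,0],[0,0,0],0.0854]]' 40; python3 -c "
from station import bot;o=bot.get_obs();print(o['q'])"
```

```text
t: 1.35
eef_pos: [0.4276, -0.1957, 0.2513]
tool_rot: [-0.0, 0.973, 0.229, -0.0]
contact_force: [0.9, 0.3, 0.3]
gripper_width: 0.999
[ 0.49936734  0.11659997 -0.21935431  1.97587723  0.0292162   1.05235259
 -0.84207454]
```

```bash
python3 -m crank '[[[0.0295,-0.0308,0],[0,0,0],0.0854],[[0.0295,-0.0308,0],[0,0,0],0.0854],[[0.0295,-0.0308,0],[0,0,0],0.0854],[[0.0295,-0.0308,0],[0,0,0],0.0854],[[0.0295,-0.0308,0],[0,0,0],0.0854],[[0.0295,-0.0308,0],[0,0,0],0.0854],[[0.0295,-0.0308,0],[0,0,0],0.0854],[[0.0295,-0.0308,0],[0,0,0],0.0854],[[0.0295,-0.0308,0],[0,0,0],0.0854],[[0.0295,-0.0308,0],[0,0,0],0.0854]]' 40
python3 -m crank '[[[0,0,0],[0,0,-10],0.0854],[[0,0,0],[0,0,-10],0.0854],[[0,0,0],[0,0,-10],0.0854],[[0,0,0],[0,0,-10],0.0854],[[0,0,0],[0,0,-10],0.0854],[[0,0,0],[0,0,-10],0.0854],[[0,0,0],[0,0,-10],0.0854],[[0,0,0],[0,0,-10],0.0854],[[0,0,0],[0,0,-10],0.0854],[[0,0,0],[0,0,-10],0.0854]]'
python3 -m crank '[[[0,0,0],[0,0,-10],0.0854],[[0,0,0],[0,0,-10],0.0854],[[0,0,0],[0,0,-10],0.0854],[[0,0,0],[0,0,-10],0.0854],[[0,0,0],[0,0,-9.5],0.0854],[[0,0,0],[0,0,0],0.0854]]'
cat > st.py <<'E'
from h import *
from scipy.spatial.transform import Rotation as R
np.set_printoptions(precision=4,suppress=True)
o=bot.get_obs();r=R.from_quat(o['tool_rot'],scalar_first=True).as_matrix()
print('t',o['t'],'q',o['q'],'p',o['eef_pos'],'yaw_y',np.degrees(np.arctan2(r[1,1],r[0,1])),'z',r[:,2],'F',o['contact_force'],'M',o['torque'],'w',o['gripper_width']*85.4)
d=np.array([.5545,.211,.130])-o['eef_pos'];print('tool-frame shift to grip',r.T@d)
E
python3 st.py; python3 - <<'E'
from h import *
for n in("side","top"):
    p,d=bot.read_camera(n); cv2.imwrite(f"pics/{n}1.png",p[:,:,::-1])
E
```

```text
t: 2.6
eef_pos: [0.5546, 0.2111, 0.2511]
tool_rot: [0.0, 0.973, 0.229, -0.0]
contact_force: [0.4, -0.4, -0.4]
gripper_width: 0.997
t: 3.85
eef_pos: [0.5543, 0.2097, 0.2511]
tool_rot: [-0.0, 0.448, 0.894, -0.0]
contact_force: [0.5, -0.2, -0.6]
gripper_width: 1.001
t: 4.6
eef_pos: [0.5544, 0.2097, 0.251]
tool_rot: [-0.001, 0.036, 0.999, 0.0]
contact_force: [-0.9, 0.0, 0.4]
gripper_width: 0.997
t 4.6 q [ 0.2682  0.4932 -1.0046  1.6734  0.4384  1.2216  0.6616] p [0.5544 0.2097 0.251 ] yaw_y 85.85897458720508 z [-0.0011  0.     -1.    ] F [-0.8824  0.0431  0.4122] M [-0.0492 -0.001  -0.0454] w 85.1152500243285
tool-frame shift to grip [-0.0002  0.0013  0.121 ]
```

View pics/side1.png

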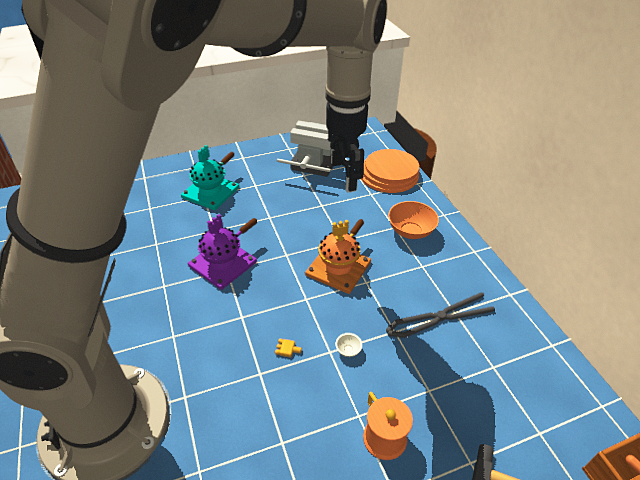

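The gripper is at about (350,175) in the side view, up and behind the burner, and the tulip at (340,228) is unobstructed. I'll compare the projected TCP with where the gripper appears.

```bash
python3 - <<'E'
from h import *
print(proj("side",[[.5544,.2097,.251],[.5544,.2097,.237],[.5545,.211,.1294],[.5545,.211,.152]]),proj("top",[[.5545,.211,.152]]))
a=cv2.imread("pics/side1.png");cv2.imwrite("pics/zs1.png",cv2.resize(a[110:260,270:420],(600,600),interpolation=cv2.INTER_CUBIC))
E
```

```text
[[341.56599726 186.27393282]
 [341.30095755 191.65989786]
 [339.23877969 229.4579071 ]
 [339.61064243 221.88278843]] [[306.29605786 213.44331721]]
```

View pics/zs1.png

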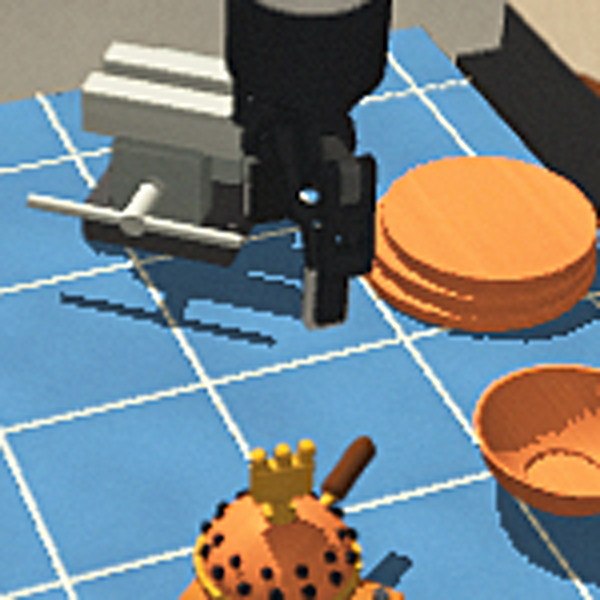

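```bash
python3 -m crank '[[[0,0.001,0.03],[0,0,0],0.0854],[[0,0,0.03],[0,0,0],0.0854],[[0,0,0.03],[0,0,0],0.0854],[[0,0,0.02],[0,0,0],0.0854],[[0,0,0.011],[0,0,0],0.0854],[[0,0,0],[0,0,0],0.0854],[[0,0,0],[0,0,0],0.0854]]' 30; python3 st.py;python3 - <<'E'
from h import *
p,d=bot.read_camera("side"); cv2.imwrite("pics/zs2.png",cv2.resize(p[150:300,270:420,::-1],(600,600),interpolation=cv2.INTER_CUBIC))
E
```

```text
t: 5.58
eef_pos: [0.5552, 0.2115, 0.1315]
tool_rot: [0.001, 0.035, 0.999, 0.0]
contact_force: [0.1, -0.5, 0.1]
gripper_width: 1.004
t 5.575 q [ 0.2007  0.6144 -0.9213  1.791   0.5677  1.0241  0.5593] p [0.5552 0.2115 0.1315] yaw_y 85.94027407446852 z [ 0.0014  0.0007 -1.    ] F [ 0.1101 -0.5281  0.1311] M [-0.0157 -0.0074  0.0314] w 85.71600998798876
tool-frame shift to grip [ 0.0006 -0.0006  0.0015]
```

View pics/zs2.png

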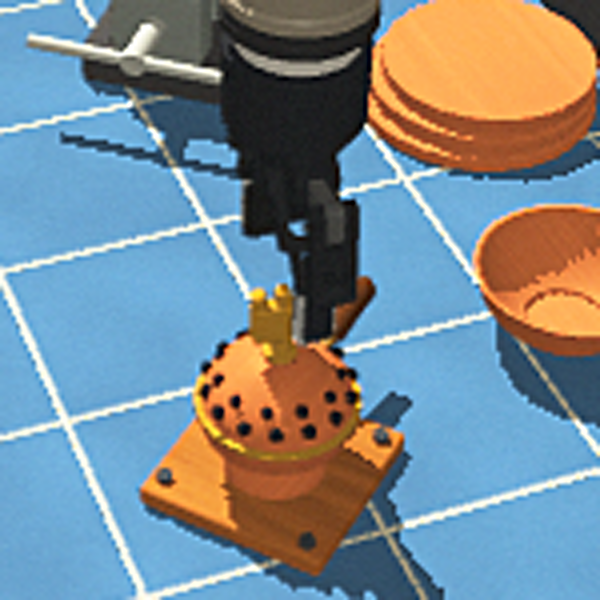

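The near finger's tip is at about (318,335) in the zoomed view and the tulip is at (272,325). That matches a finger about 43 mm towards -y, so the tulip sits between the fingers. Closing now.

```bash
python3 -m crank '[[[0,0,0],[0,0,0],0.03],[[0,0,0],[0,0,0],0.03],[[0,0,0],[0,0,0],0.0],[[0,0,0],[0,0,0],0.0],[[0,0,0],[0,0,0],0.0],[[0,0,0],[0,0,0],0.0],[[0,0,0],[0,0,0],0.0],[[0,0,0],[0,0,0],0.0]]' 30; python3 st.py;python3 - <<'E'
from h import *
for n,(y,x) in dict(side=(150,270),top=(140,230)).items():
    p,d=bot.read_camera(n); cv2.imwrite(f"pics/z{n}3.png",cv2.resize(p[y:y+150,x:x+150,::-1],(600,600),interpolation=cv2.INTER_CUBIC))
E
```

```text
t: 6.62
eef_pos: [0.5548, 0.2135, 0.131]
tool_rot: [0.001, 0.035, 0.999, 0.002]
contact_force: [1.4, 5.2, -2.3]
gripper_width: 0.103
t 6.625 q [ 0.1997  0.6156 -0.9225  1.7913  0.5671  1.0213  0.5593] p [0.5548 0.2135 0.131 ] yaw_y 86.03985601624272 z [ 0.0013  0.004  -1.    ] F [ 1.3568  5.2007 -2.2835] M [ 1.053  -0.2995 -0.0427] w 8.780185326405048
tool-frame shift to grip [ 0.0001 -0.0026  0.001 ]
```

View pics/zside3.png

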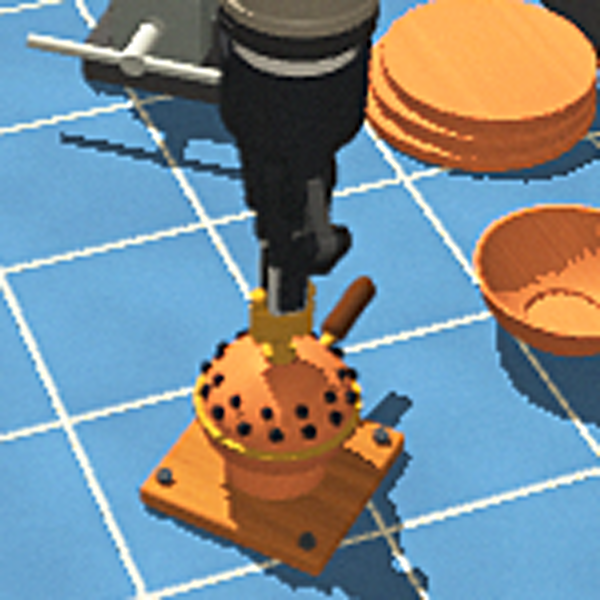

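```bash
python3 - <<'E'
from h import *
f=lambda P:(proj("side",P)-[270,150])*4
print(f([[.555,.2075,.117],[.555,.2,.117],[.555,.207,.1164],[.555,.207,.1424],[.555,.213,.152],[.5548,.2135,.131]]))
E
python3 -c "
import cv2
a=cv2.imread('pics/zside3.png')[240:380,200:400];cv2.imwrite('pics/zz.png',cv2.resize(a,(800,560),interpolation=cv2.INTER_CUBIC))"
```

```text
[[279.32413325 337.8899625 ]
 [284.37772058 346.54411538]
 [279.61982418 339.24450557]
 [281.37080355 304.88218318]
 [277.9185265  285.0471197 ]
 [275.87528386 312.73923167]]
```

View pics/zz.png

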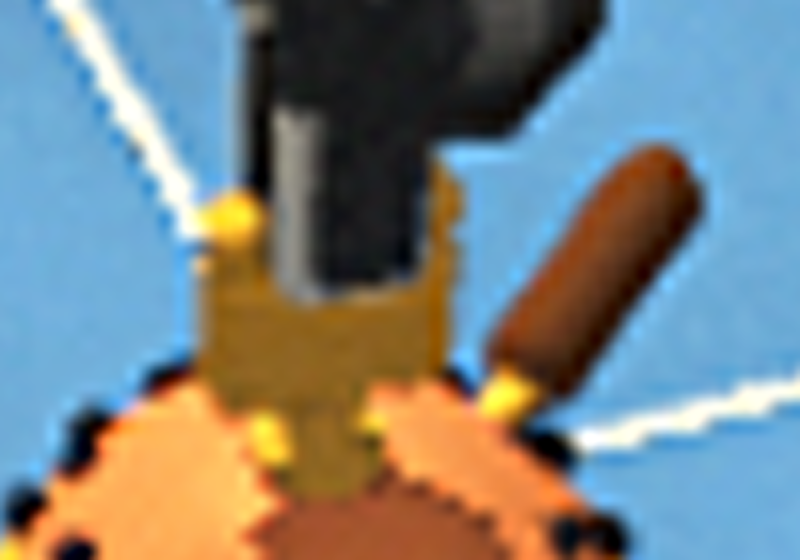

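View pics/ztop3.png

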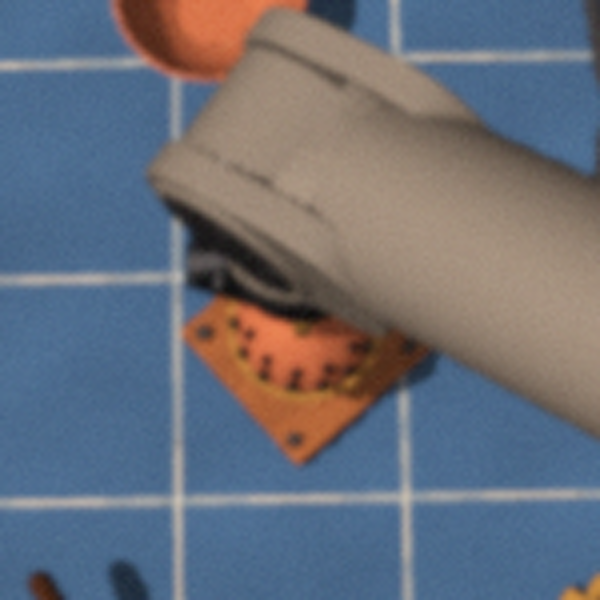

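The near fingertip is at about (286,314) in the zoomed view, which is higher on the tulip than I planned. The pads overlap only the top 9 mm or so of the flat. The arm was also pulled about 2 mm towards +y. I'll open slightly, shift 2 mm in +y and 6 mm down, and grip again.

```bash
python3 -m crank '[[[0,0,0],[0,0,0],0.035],[[0,0,0],[0,0,0],0.035],[[0,0.002,0],[0,0,0],0.035],[[0,0,0.006],[0,0,0],0.035],[[0,0,0],[0,0,0],0.035]]' 30; python3 st.py; python3 -m crank '[[[0,0,0],[0,0,0],0.0],[[0,0,0],[0,0,0],0.0],[[0,0,0],[0,0,0],0.0],[[0,0,0],[0,0,0],0.0],[[0,0,0],[0,0,0],0.0],[[0,0,0],[0,0,0],0.0]]'; python3 st.py;python3 - <<'E'
from h import *
for n,(y,x) in dict(side=(200,315)).items():
    p,d=bot.read_camera(n); cv2.imwrite(f"pics/z{n}4.png",cv2.resize(p[y:y+60,x:x+60,::-1],(600,600),interpolation=cv2.INTER_CUBIC))
E
```

```text
t: 7.35
eef_pos: [0.5543, 0.2127, 0.1238]
tool_rot: [-0.001, 0.035, 0.999, -0.0]
contact_force: [-0.8, -0.7, 0.3]
gripper_width: 0.411
t 7.35 q [ 0.1926  0.624  -0.9144  1.7954  0.5759  1.0153  0.5508] p [0.5543 0.2127 0.1238] yaw_y 85.95699955080013 z [-0.0011 -0.0006 -1.    ] F [-0.7827 -0.7182  0.2526] M [-0.0149  0.0318 -0.0182] w 35.08721341879903
tool-frame shift to grip [-0.0003 -0.0016 -0.0062]
t: 8.1
eef_pos: [0.5548, 0.2136, 0.1247]
tool_rot: [0.0, 0.035, 0.999, 0.0]
contact_force: [0.1, 4.9, -1.3]
gripper_width: 0.128
t 8.1 q [ 0.1926  0.6232 -0.9155  1.7945  0.5755  1.0148  0.551 ] p [0.5548 0.2136 0.1247] yaw_y 85.97765808123945 z [ 0.0004  0.0009 -1.    ] F [ 0.0625  4.9446 -1.3111] M [ 0.9511 -0.1156 -0.0315] w 10.960768253878417
tool-frame shift to grip [ 0.0001 -0.0026 -0.0053]
```

View pics/zside4.png

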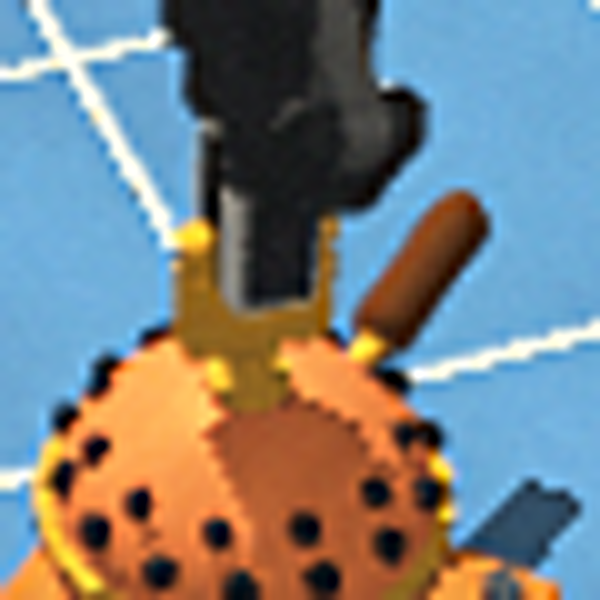

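Better: the pads now cover about half of the flat and the opening reads 11 mm. I'll shift a little more in +y and start turning clockwise, following the thread down.

```bash
python3 -m crank '[[[0,0.0015,0],[0,0,0],0.0],[[0,0,0],[0,0,0],0.0],[[0,0,0.0001],[0,0,6],0.0],[[0,0,0.0001],[0,0,6],0.0],[[0,0,0.0001],[0,0,6],0.0],[[0,0,0.0001],[0,0,6],0.0],[[0,0,0.0001],[0,0,6],0.0]]' 40; python3 st.py
python3 -m crank '[[[0,0,0.0001],[0,0,8],0.0],[[0,0,0.0001],[0,0,8],0.0],[[0,0,0.0001],[0,0,8],0.0],[[0,0,0.0002],[0,0,8],0.0],[[0,0,0.0002],[0,0,8],0.0],[[0,0,0.0001],[0,0,8],0.0],[[0,0,0.0001],[0,0,8],0.0],[[0,0,0],[0,0,0],0.0]]';python3 st.py;python3 - <<'E'
from h import *
for n,(y,x) in dict(side=(200,315)).items():
    p,d=bot.read_camera(n); cv2.imwrite(f"pics/z{n}5.png",cv2.resize(p[y:y+60,x:x+60,::-1],(600,600),interpolation=cv2.INTER_CUBIC))
E
```

```text
t: 9.02
eef_pos: [0.5548, 0.2138, 0.1241]
tool_rot: [0.0, 0.295, 0.956, -0.001]
contact_force: [-0.1, 0.4, 2.5]
gripper_width: 0.118
t 9.025 q [ 0.1148  0.5789 -0.7962  1.7984  0.493   0.9755  0.0871] p [0.5548 0.2138 0.1241] yaw_y 55.74287177705849 z [-0.0002 -0.0012 -1.    ] F [-0.1064  0.3772  2.5327] M [0.0439 0.3016 0.0018] w 10.038197401091743
tool-frame shift to grip [-0.0014 -0.0025 -0.0059]
t: 10.02
eef_pos: [0.5549, 0.2139, 0.1232]
tool_rot: [0.0, 0.707, 0.707, -0.0]
contact_force: [-0.6, -0.5, 2.9]
gripper_width: 0.12
t 10.025 q [-0.04    0.517  -0.5734  1.8092  0.3459  0.9171 -0.7674] p [0.5549 0.2139 0.1232] yaw_y 0.004451438951754149 z [ 0.0001 -0.0012 -1.    ] F [-0.5802 -0.5028  2.8793] M [ 0.0255  0.1856 -0.0406] w 10.207608341862073
tool-frame shift to grip [-0.0029 -0.0004 -0.0068]
```

View pics/zside5.png

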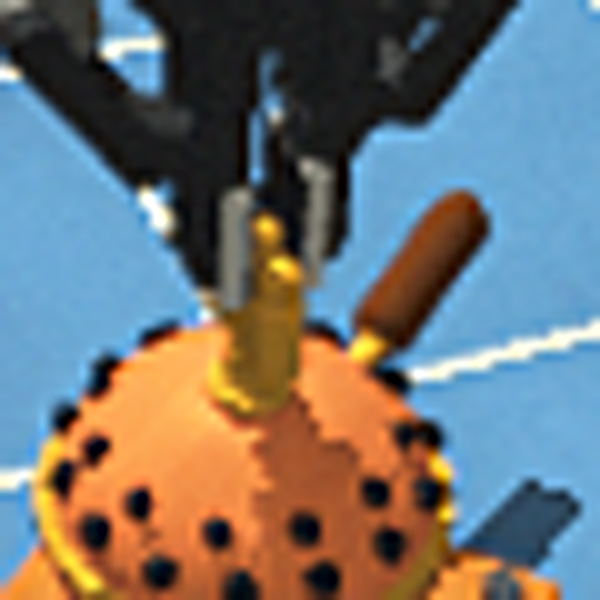

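The finial is turning with the gripper: Mz reads -0.04 N m and the tulip is now edge-on between the pads. About 50° remain before the stop, which I expect at yaw_y ≈ -50°.

```bash
python3 -m crank '[[[0,0,0.0001],[0,0,8],0.0],[[0,0,0.0001],[0,0,8],0.0],[[0,0,0.0001],[0,0,8],0.0],[[0,0,0.0002],[0,0,8],0.0],[[0,0,0.0002],[0,0,8],0.0],[[0,0,0.0001],[0,0,3],0.0],[[0,0,0],[0,0,0],0.0]]';python3 st.py
for i in 1; do python3 -m crank '[[[0,0,0],[0,0,3],0.0],[[0,0,0],[0,0,0],0.0]]';python3 st.py; done
```

```text
t: 10.95
eef_pos: [0.5549, 0.214, 0.1224]
tool_rot: [0.0, 0.917, 0.399, -0.0]
contact_force: [-0.6, -1.1, 3.4]
gripper_width: 0.119
t 10.95 q [-0.1657  0.4858 -0.4025  1.8184  0.2394  0.8857 -1.4281] p [0.5549 0.214  0.1224] yaw_y -42.912048316293756 z [-0.0001 -0.0008 -1.    ] F [-0.5514 -1.079   3.3743] M [-0.1775  0.2596 -0.0132] w 10.165577695263917
tool-frame shift to grip [-0.0025  0.0017 -0.0076]
t: 11.2
eef_pos: [0.5549, 0.214, 0.1224]
tool_rot: [0.0, 0.927, 0.375, -0.0]
contact_force: [-0.5, -1.7, 4.0]
gripper_width: 0.125
t 11.2 q [-0.1745  0.4841 -0.3908  1.819   0.232   0.8838 -1.4744] p [0.5549 0.214  0.1224] yaw_y -45.922507814973535 z [-0.0001 -0.0006 -1.    ] F [-0.4877 -1.6722  4.0057] M [-0.2813  0.2369 -0.0486] w 10.676471282719998
tool-frame shift to grip [-0.0024  0.0019 -0.0076]
```

```bash
for i in 1; do python3 -m crank '[[[0,0,0],[0,0,2],0.0],[[0,0,0],[0,0,0],0.0]]';python3 st.py|head -1; python3 -m crank '[[[0,0,0],[0,0,2],0.0],[[0,0,0],[0,0,0],0.0]]';python3 st.py|head -1;python3 -m crank '[[[0,0,0],[0,0,2],0.0],[[0,0,0],[0,0,0],0.0]]';python3 st.py|head -1;python3 -m crank '[[[0,0,0],[0,0,2],0.0],[[0,0,0],[0,0,0],0.0]]';python3 st.py|head -1; done
```

```text
t: 11.45
eef_pos: [0.5549, 0.2141, 0.1224]
tool_rot: [0.0, 0.934, 0.358, -0.0]
contact_force: [-1.5, -3.5, 4.5]
gripper_width: 0.12
t 11.45 q [-0.181   0.4828 -0.3822  1.8195  0.2269  0.8824 -1.5072] p [0.5549 0.2141 0.1224] yaw_y -48.043494716658635 z [ 0.     -0.0006 -1.    ] F [-1.4712 -3.5106  4.4567] M [-0.5549  0.2478 -0.0372] w 10.279905519215633
t: 11.7
eef_pos: [0.5549, 0.2141, 0.1223]
tool_rot: [0.0, 0.94, 0.342, -0.0]
contact_force: [-0.2, -4.3, 6.0]
gripper_width: 0.121
t 11.7 q [-0.1874  0.4817 -0.3739  1.8201  0.2221  0.8812 -1.5385] p [0.5549 0.2141 0.1223] yaw_y -50.05996853977996 z [ 0.0001 -0.0008 -1.    ] F [-0.2029 -4.2716  5.9525] M [-0.7717  0.2235  0.2105] w 10.33264453332924
t: 11.95
eef_pos: [0.5549, 0.2141, 0.1223]
tool_rot: [0.001, 0.945, 0.326, -0.0]
contact_force: [-0.3, -3.8, 4.7]
gripper_width: 0.125
t 11.95 q [-0.1933  0.4806 -0.3663  1.8205  0.2178  0.8801 -1.5682] p [0.5549 0.2141 0.1223] yaw_y -51.96368205848435 z [ 0.0002 -0.001  -1.    ] F [-0.3091 -3.7651  4.7419] M [-0.8426  0.2373  0.5846] w 10.714401329408991
t: 12.2
eef_pos: [0.5549, 0.2141, 0.1223]
tool_rot: [0.001, 0.951, 0.31, 0.0]
contact_force: [-0.8, -4.1, 5.0]
gripper_width: 0.123
t 12.2 q [-0.1994  0.4795 -0.3584  1.8209  0.2133  0.879  -1.5986] p [0.5549 0.2141 0.1223] yaw_y -53.91609678710835 z [ 0.0004 -0.0012 -1.    ] F [-0.8437 -4.0814  5.0437] M [-0.8702  0.1109  0.8639] w 10.51837449997626
```

The stop is clear. Mz climbed from -0.04 to +0.86 N m from yaw ≈ -49° on, which is the predicted home angle. Now I'll back off counter-clockwise to yaw ≈ +41°, 95° from here, rising about 1.6 mm.

```bash
python3 -m crank '[[[0,0,0],[0,0,-8],0.0],[[0,0,-0.0001],[0,0,-8],0.0],[[0,0,-0.0001],[0,0,-8],0.0],[[0,0,-0.0002],[0,0,-8],0.0],[[0,0,-0.0002],[0,0,-8],0.0],[[0,0,-0.0001],[0,0,-8],0.0],[[0,0,-0.0001],[0,0,-8],0.0]]';python3 st.py
python3 -m crank '[[[0,0,-0.0001],[0,0,-8],0.0],[[0,0,-0.0001],[0,0,-8],0.0],[[0,0,-0.0002],[0,0,-8],0.0],[[0,0,-0.0002],[0,0,-8],0.0],[[0,0,-0.0002],[0,0,-7],0.0],[[0,0,0],[0,0,0],0.0],[[0,0,0],[0,0,0],0.0],[[0,0,0],[0,0,0],0.0]]';python3 st.py;python3 - <<'E'
from h import *
for n,(y,x) in dict(side=(200,315)).items():
    p,d=bot.read_camera(n); cv2.imwrite(f"pics/{n}6.png",p[:,:,::-1]);cv2.imwrite(f"pics/z{n}6.png",cv2.resize(p[y:y+60,x:x+60,::-1],(600,600),interpolation=cv2.INTER_CUBIC))
E
```

```text
t: 13.08
eef_pos: [0.5548, 0.2141, 0.1232]
tool_rot: [0.0, 0.693, 0.721, -0.0]
contact_force: [-0.3, -3.1, 5.7]
gripper_width: 0.125
t 13.075 q [-0.0333  0.5192 -0.5826  1.8086  0.3511  0.9189 -0.7332] p [0.5548 0.2141 0.1232] yaw_y 2.2048034277897104 z [-0.0003 -0.0006 -1.    ] F [-0.2556 -3.0883  5.6598] M [-0.8386  0.3024 -0.0241] w 10.71067096224996
tool-frame shift to grip [-0.0031 -0.0005 -0.0068]
t: 14.08
eef_pos: [0.5548, 0.214, 0.1238]
tool_rot: [-0.0, 0.415, 0.91, -0.0]
contact_force: [-2.5, -3.9, 5.4]
gripper_width: 0.123
t 14.075 q [ 0.0749  0.5599 -0.7368  1.8009  0.4521  0.9575 -0.139 ] p [0.5548 0.214  0.1238] yaw_y 40.928577824863034 z [-0.0004 -0.0007 -1.    ] F [-2.4975 -3.9169  5.3693] M [-0.8474  0.2248  0.0799] w 10.476575418794246
tool-frame shift to grip [-0.0021 -0.0022 -0.0062]
```

View pics/zside6.png

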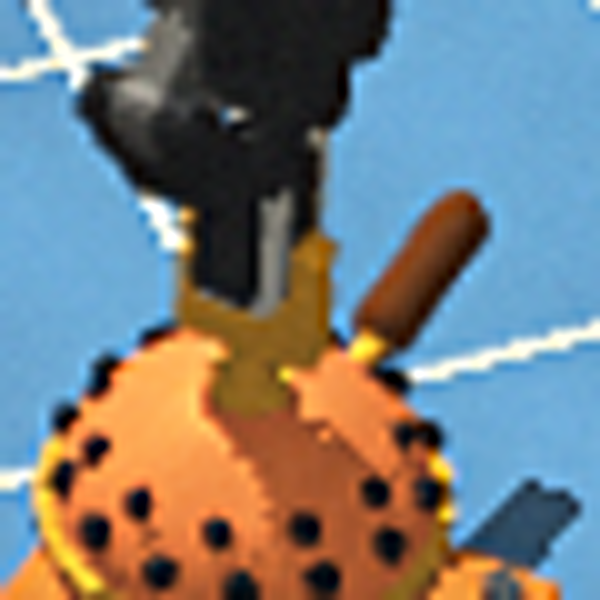

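View pics/side6.png

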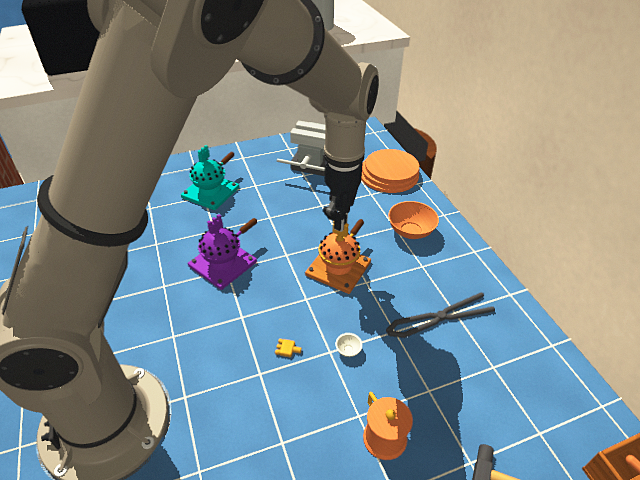

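The pads still hold the tulip, whose wide face is now turned across the handle. The bystanders are where they were in the first picture. One projection check of the tulip's angle:

```bash
python3 - <<'E'
from h import *
c=np.array([.5548,.2138,.1286+.013])
for a in(-35,-49,-63):
    u=np.array([np.cos(np.radians(a)),np.sin(np.radians(a)),0])*.018
    print(a,[((proj("side",[c+s*u])-[315,200]+.5)*10-.5).round().tolist() for s in(-1,1)])
a=cv2.imread("pics/zside6.png")[160:440,140:380];cv2.imwrite("pics/zz6.png",cv2.resize(a,(685,800*280//280)[:2] if 0 else (514,600),interpolation=cv2.INTER_CUBIC))
a=np.load("pics/side0.npz")['p'][:,:,::-1].astype(int);b=cv2.imread("pics/side6.png").astype(int)
for n,(y,x) in dict(cup=(425,388),tongs=(320,440),spare=(348,288),bowl=(346,348)).items():
    print(n,np.abs(a-b)[y-18:y+18,x-20:x+20].mean())
E
```

```text
-35 [[[166.0, 236.0]], [[325.0, 264.0]]]
-49 [[[173.0, 224.0]], [[318.0, 277.0]]]
-63 [[[185.0, 213.0]], [[307.0, 288.0]]]
cup 22.968055555555555
tongs 12.657638888888888
spare 13.923379629629629
bowl 13.969444444444445
```

View pics/zz6.png

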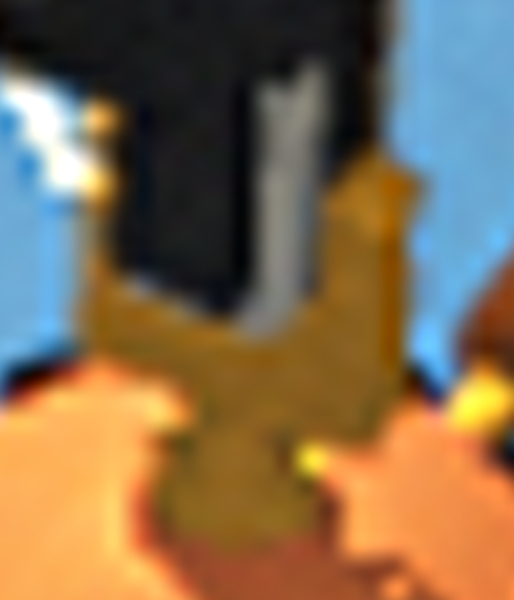

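The wide direction fits about -49°, so the finial is about 90° from home. I'm handing in with the grip held.

```bash
python3 -m crank '[[[0,0,0],[0,0,0],0.0],[[0,0,0],[0,0,0],0.0],[[0,0,0],[0,0,0],0.0],[[0,0,0],[0,0,0],0.0]]'; python3 st.py; python3 -c "
from station import bot;print(bot.hand_in())"
```

```text
t: 14.62
eef_pos: [0.5548, 0.214, 0.1238]
tool_rot: [-0.0, 0.415, 0.91, -0.0]
contact_force: [-1.6, -4.3, 5.1]
gripper_width: 0.121
t 14.625 q [ 0.0748  0.5599 -0.7368  1.8009  0.4521  0.9575 -0.1391] p [0.5548 0.214  0.1238] yaw_y 40.927598578099875 z [-0.0004 -0.0008 -1.    ] F [-1.6295 -4.3331  5.1166] M [-0.9171  0.2799 -0.0257] w 10.371904173522696
tool-frame shift to grip [-0.0021 -0.0022 -0.0062]
the job is handed in; nothing more can be done
None
```

I screwed the finial clockwise onto its stop, backed it off about 90°, and handed the job in at t = 14.6 s with the gripper still closed on it. The hand-in gives no verdict.

**Stop:** The wrist moment climbed from about -0.04 to +0.86 N m from about -49° jaw yaw on. The images had put home at about -50°.

**Back-off:** The jaw ended at +40.9° yaw, about 90° from the stop. The last picture fits that angle roughly: the tulip's width in the image agrees, but the slope of its lower edge came out shallower than predicted.

**Grip:** The fingers are closed on the tulip at 40 N. The opening reads about 10.4 mm, against the stated 12 mm thickness. The pads sit higher on the tulip than I first planned. I regripped 6 mm lower, and they now overlap roughly the upper half of the flat. A steady side load of about 5 N remained, well under the limits.

**Bystanders:** In the last side view the cup, tongs, spare finial and small bowl look to be where they began. A pixel comparison with the first picture was inconclusive: the differences were not zero, probably from the arm's moving shadow and image noise. I did not measure their positions again.

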